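# Find and pull the loose peg of a draining stand

## Task

One of the four pegs of the draining stand has come loose in its socket; they all look alike. Wiggle the pegs gently sideways by their ball heads to feel which one has play: a firm one resists at once and must not be bent or pulled up, the loose one rocks freely by about 4 mm. Then draw the loose peg out and stand it foot down in the metal pot; leave the firm pegs in place, the pot upright where it is, and the things round about undisturbed.

Things in the scene. Friction and masses are not known exactly. Their poses are not given: they have to be found in the camera images.
- stand: Fixed grey draining stand, a block 70 mm (x) by 250 mm (y) by 40 mm high; origin at the centre of its underside. Four sockets in a row along its own y at +93, +31, -31 and -93 mm, each a hole 33 mm deep with a black rubber grommet (40 mm across, 4 mm high) on top; each holds one peg. Any peg may be in any place.
- peg_a_head (a point): Centre of the ball head of a white plastic peg; the four look alike, about 60 g: ball 24 mm across, its centre 130 mm above the worktop; stem 11 mm thick; flange 34 mm across, 5 mm thick, just above the grommet, its underside 85 mm below the head's centre; below it, hidden in the socket, a shank 14 mm thick and 38 mm long. All stand upright at the start.
- peg_b_head (a point): Centre of the ball head of another such peg. Any of the four may be the loose one. The loose peg's head can be moved at least 4 mm to any side with less than 2 N before it meets a stop at about 6 or 7 mm; let go, it stays in the socket, upright or leaning a little; it lifts straight out without resistance.
- peg_c_head (a point): Centre of the ball head of another such peg. A firm peg's head resists from the first millimetre, giving sideways about 0.4 to 0.7 mm per newton and springing back; at 9 mm it counts as bent. Pulled upward it drags its grommet up against a stiff spring (3.5 N per mm) and does not come out.
- peg_d_head (a point): Centre of the ball head of another such peg, as the others.
- peg_a_foot (a point): Foot end of peg_a, on its axis, 123 mm below its head's centre; 7 mm above the worktop when seated.
- peg_b_foot (a point): Foot end of peg_b, on its axis, 123 mm below its head's centre; 7 mm above the worktop when seated.
- peg_c_foot (a point): Foot end of peg_c, on its axis, 123 mm below its head's centre; 7 mm above the worktop when seated.
- peg_d_foot (a point): Foot end of peg_d, on its axis, 123 mm below its head's centre; 7 mm above the worktop when seated.
- socket_a_top (a point): Centre of the grommet's top in the socket of peg_a, 44 mm above the worktop; does not move sideways, only up when its peg is tight and is pulled.
- socket_b_top (a point): Centre of the grommet's top in the socket of peg_b, 44 mm above the worktop; does not move sideways, only up when its peg is tight and is pulled.
- socket_c_top (a point): Centre of the grommet's top in the socket of peg_c, 44 mm above the worktop; does not move sideways, only up when its peg is tight and is pulled.
- socket_d_top (a point): Centre of the grommet's top in the socket of peg_d, 44 mm above the worktop; does not move sideways, only up when its peg is tight and is pulled.
- pot: Round open metal pot, loose, 0.4 kg, 75 mm high, 90 mm across the rim, tapering a little downward; wall 4 mm, floor about 5 mm thick; origin at the centre of its underside. A peg stood in it leans on the wall with its head above the rim.
- petri: Bystander: flat glass dish with lid, 61 mm across, 15 mm high, origin under its centre.
- tape: Bystander: roll of tape lying flat, 66 mm across, 19 mm high, origin under its centre.
- erlenmeyer: Bystander: conical flask, 68 mm across, 113 mm high, origin under its centre.
- small_bottle: Bystander: small capped bottle, 56 mm across, 109 mm high, origin under its centre.
There are look-alikes about, which are no part of the job. What is shaped like the part that bears peg_b_head but brown or turquoise is not meant.

How it is judged:
On the way, in this order (a step that is already met when the one before it is completed fails the run):
1. a peg is wiggled: its head is rocked more than 3.3 mm sideways while the peg is still fully seated (((horizontal distance between peg_a_head and socket_a_top above 0.0033 m and height (world z) of peg_a_foot below 0.0095 m and horizontal distance between peg_a_foot and socket_a_top below 0.02 m) or (horizontal distance between peg_b_head and socket_b_top above 0.0033 m and height (world z) of peg_b_foot below 0.0095 m and horizontal distance between peg_b_foot and socket_b_top below 0.02 m) or (horizontal distance between peg_c_head and socket_c_top above 0.0033 m and height (world z) of peg_c_foot below 0.0095 m and horizontal distance between peg_c_foot and socket_c_top below 0.02 m) or (horizontal distance between peg_d_head and socket_d_top above 0.0033 m and height (world z) of peg_d_foot below 0.0095 m and horizontal distance between peg_d_foot and socket_d_top below 0.02 m))), for 0.1 s.
2. a peg is drawn clear of the stand (height (world z) of any of peg_a_foot, peg_b_foot, peg_c_foot, peg_d_foot above 0.048 m), for 0.1 s.
At the end, for the whole second after the job is handed in: One peg (the loose one) stands in the pot, foot down (foot under 30 mm above the worktop and within 42 mm of the pot's axis, head over 80 mm up); the pot is upright on the worktop within 50 mm of where it stood; the other three pegs stand in their sockets, heads within 3 mm of where they were (((horizontal distance between peg_a_foot and pot below 0.042 m and height (world z) of peg_a_foot below 0.03 m and height (world z) of peg_a_head above 0.08 m and distance of each of peg_b_head, peg_c_head, peg_d_head from where it was at the start of the episode below 0.003 m) or (horizontal distance between peg_b_foot and pot below 0.042 m and height (world z) of peg_b_foot below 0.03 m and height (world z) of peg_b_head above 0.08 m and distance of each of peg_a_head, peg_c_head, peg_d_head from where it was at the start of the episode below 0.003 m) or (horizontal distance between peg_c_foot and pot below 0.042 m and height (world z) of peg_c_foot below 0.03 m and height (world z) of peg_c_head above 0.08 m and distance of each of peg_a_head, peg_b_head, peg_d_head from where it was at the start of the episode below 0.003 m) or (horizontal distance between peg_d_foot and pot below 0.042 m and height (world z) of peg_d_foot below 0.03 m and height (world z) of peg_d_head above 0.08 m and distance of each of peg_a_head, peg_b_head, peg_c_head from where it was at the start of the episode below 0.003 m)) and angle between pot's own z axis and vertical below 0.1 rad and height (world z) of pot below 0.01 m and distance of pot from where it was at the start of the episode below 0.05 m); the robot touches nothing.
It fails at once if a seated peg is bent: its head is more than 9 mm out of line with its socket ((horizontal distance between peg_a_head and socket_a_top above 0.009 m and height (world z) of peg_a_foot below 0.0095 m and horizontal distance between peg_a_foot and socket_a_top below 0.02 m) or (horizontal distance between peg_b_head and socket_b_top above 0.009 m and height (world z) of peg_b_foot below 0.0095 m and horizontal distance between peg_b_foot and socket_b_top below 0.02 m) or (horizontal distance between peg_c_head and socket_c_top above 0.009 m and height (world z) of peg_c_foot below 0.0095 m and horizontal distance between peg_c_foot and socket_c_top below 0.02 m) or (horizontal distance between peg_d_head and socket_d_top above 0.009 m and height (world z) of peg_d_foot below 0.0095 m and horizontal distance between peg_d_foot and socket_d_top below 0.02 m)).
It fails at once if a firm peg is pulled: a grommet is dragged up more than 3 mm (height (world z) of any of socket_a_top, socket_b_top, socket_c_top, socket_d_top above 0.047 m).
It fails at once if the dish, the tape, the flask or the small bottle is moved more than 30 mm (distance of any of petri, tape, erlenmeyer, small_bottle from where it was at the start of the episode above 0.03 m).
It also fails if it takes over 58 s, if anything falls off the work surface, if the arm or the gripper's body presses on something with over 40 N, if the wrist force passes 120 N, or if a joint passes its speed limit or range.

## Robot

A 6-joint arm with a two-finger parallel gripper is mounted at the origin on a cart in front of the work surface, level with it; the furniture and walls round the work are solid. World frame = base frame: x ahead of the robot, y to its left, z up, the work surface at z = 0. Lengths are in m, angles in rad, forces in N, time in s.
With the tool pointing down it reaches from about 0.4 to 0.925 m from the base axis. Payload 12.5 kg.
Tool frame: the origin (TCP) lies on the centre line of the jaws, within the pads' length; the fingertips stand 22 mm ahead of it and the grasp point (between the pads) lies 3 mm ahead of it; z points along the fingers, y is the direction in which the jaws open and shut (so a half turn about z gives the same grasp; the last joint's range is limited). The gripper opens to 95 mm and grips with 3 to 60 N. Pads are 20 mm wide; open, the fingers measure 119 mm over their backs; the gripper's body (75 mm by 180 mm) begins 59 mm behind the grasp point.
Start: joints at [1.122, 0.491, 1.559, -0, 1.092, -0.106], TCP at [0.21, 0.589, 0.237] pointing down, gripper open.
Joint ranges: [-3.1, 3.1], [-0.84, 2.19], [0.05, 2.79], [-1.13, 4.28], [0.06, 2.93], [-2.69, 2.69]. Speed limits (rad/s): [2.22, 2.22, 2.79, 3.14, 3.14, 3.14].

## Interface

Orientations are given as a rotation vector (axis times angle).
In Python, from station import * gives the robot as it stands.
- The arm moves only by the tool jog_arm, never from a script. Its argument "motion" is a list of rows, each a list of 4 numbers: the shift along the tool's x, y, z in mm, then the turn about the tool's z in degrees. In form: [[x, y, z, roll], ...]. A call has exactly 8 rows; each row shifts and turns the commanded pose from where the row before left it, along the tool's axes as they then stand; what a row does not reach is not made up. A row lasts 1/8 s, in which the tool goes at most 62.5 mm and 10.7 degrees, less where a joint would pass 70% of its speed; a pose out of reach is approached as far as the arm can. A call with a gripper value outside its range is refused whole. "grip" is the finger opening in mm, from 0 to 95.1, set as the call begins (left out, the last holds). The fingers move at their own pace and stop on an object; "newtons" is the grip in N (left out, the last holds). Time passes only in rows, so rows that do not move let the fingers close, or fill a call up. It gives the time, the measured TCP pose, the force and the opening at its end, in the units of the state.
- sense(): the state, without advancing time (a new reading comes with each control period).
- camera(name): name is "scene" or "side" or "wrist"; returns a dict with "image" (420x560x3 uint8, red, green, blue), "intrinsics" (3x3 intrinsics, pixels), "D" ([k1, k2, p1, p2, k3] as OpenCV has them; the pictures are not rectified), "origin" and "attitude" of the camera in the world. Camera axes: x right, y up, looking along -z (the intrinsics and any distortion apply to the point x, -y, -z); pixel columns grow to the right and rows downward; lengths in m; the calibration is good to about 2 mm. A picture is of the moment at which its call begins. There is no depth.
- hand_in(): hands the job in, once; it reports no verdict.
The state is a dict: "clock": time; "q": joint angles; "joint_velocities": joint speeds; "joint_torque": joint torques, N m; "ee_pos": TCP position; "eef_rot": TCP orientation; "wrist_force": force on the tool from outside, world axes, zero at the start; "moment": the same for the moment, N m; "finger_gap": finger opening in m.
Only numpy, scipy, OpenCV 4.12 (cv2) and the standard library are available. Lean on these libraries where they do the work, as an engineer would, in place of code of your own. Each camera call takes 0.05 s, during which the arm holds its last target.

## Working session

There is one attempt and no reset: what is moved stays moved. The work goes in short steps, Python scripts to look and compute and a tool call to move; the robot and the scene stay as the last step left them, time stands still between calls to the robot, and variables do not carry over. Pictures are saved under pics/ and viewed, and the job is handed in when it is done.

Besides the shell and the picture viewer there is one more tool, called after "Emit:" as name(argument=value, ...) on one line, values as JSON. jog_arm: Moves the arm, as the interface text tells. Its arguments: {"type":"object","properties":{"motion":{"type":"array"},"grip":{"type":"number"},"newtons":{"type":"number"}},"required":["motion"]}

```bash
mkdir -p pics; ls; python3 - <<'E'
from station import *
import cv2
print(sense())
for n in ["scene","side","wrist"]:
    c=camera(n); cv2.imwrite(f"pics/{n}0.png",c["image"][:,:,::-1]); print(n,c["intrinsics"],c["D"],c["origin"],c["attitude"])
    import pickle; pickle.dump(c,open(f"pics/{n}0.pkl","wb"))
E
```

```text
pics
{'clock': 0.0, 'q': array([ 1.12238319e+00,  4.91562252e-01,  1.55946528e+00, -5.19527043e-06,
        1.09169896e+00, -1.05633662e-01]), 'joint_velocities': array([ 0.00025991, -0.00054165,  0.00241659,  0.00132695, -0.00074004,
       -0.00068642]), 'joint_torque': array([-8.21139529e-04, -6.12666464e+01, -2.58198613e+01,  6.92461780e-02,
        4.81465389e-02, -1.82305166e-05]), 'ee_pos': array([0.20996694, 0.58843463, 0.23605461]), 'eef_rot': array([-5.35748646e-01, -3.09526322e+00,  1.71493739e-03]), 'wrist_force': array([-0.23310056, -0.68363918,  0.04990953]), 'moment': array([ 0.00129481, -0.03035642,  0.0245162 ]), 'finger_gap': 0.09485245917779828}
scene [[438.31836467   0.         283.74621922]
 [  0.         438.31836467 212.80692334]
 [  0.           0.           1.        ]] [0.02061002 0.         0.         0.         0.        ] [ 0.09155963 -0.58708569  0.4581293 ] [ 1.09256177 -0.31382029 -0.54677861]
side [[425.24546715   0.         278.68817146]
 [  0.         425.24546715 210.32129907]
 [  0.           0.           1.        ]] [-0.07608187  0.          0.          0.          0.        ] [ 0.38853332 -0.6683811   0.65900895] [ 0.92333159 -0.08688224 -0.16735999]
wrist [[336.15869426   0.         279.68749597]
 [  0.         336.15869426 210.75251298]
 [  0.           0.           1.        ]] [-0.07388429  0.          0.          0.          0.        ] [0.13179312 0.61840466 0.38518557] [-0.26101346 -0.18469978  1.21782344]
```

View pics/scene0.png

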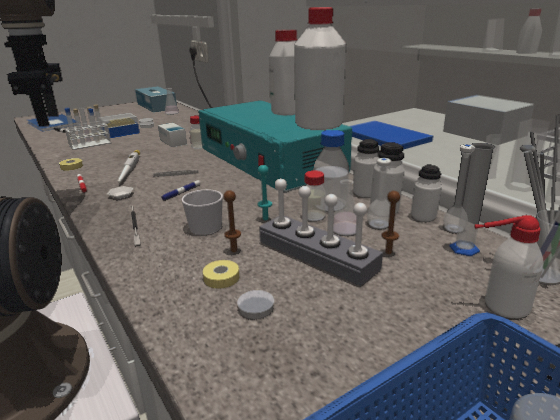

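View pics/side0.png

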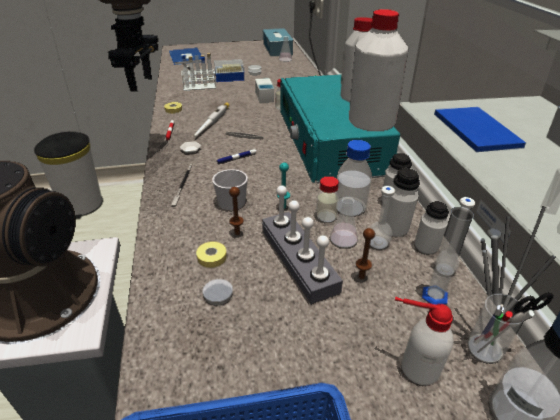

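View pics/wrist0.png

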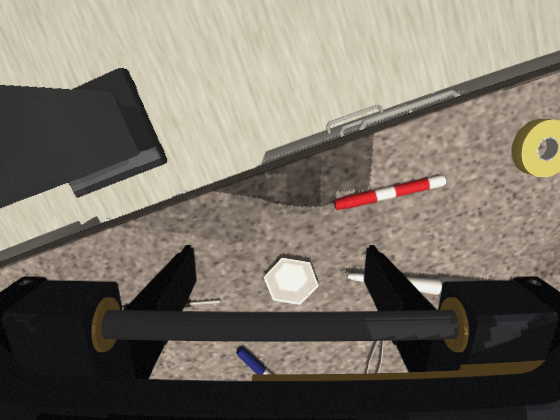

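Four white pegs: scene heads about (280,185), (304,191), (330,200), (359,210); side (281,190), (294,206), (308,224), (322,241). The brown pegs at scene (230,197) and (393,197) and the turquoise one at (264,172) are look-alikes. The pot is at (203,212). Next I measure positions.

```bash
cat > h.py <<'E'
import numpy as np,cv2,pickle
from scipy.spatial.transform import Rotation as R
def load(n): return pickle.load(open(f"pics/{n}.pkl","rb"))
def ray(c,u,v):
    p=cv2.undistortPoints(np.array([[[u,v]]],float),c["intrinsics"],np.array(c["D"]))[0,0]
    d=R.from_rotvec(c["attitude"]).apply([p[0],-p[1],-1]); return np.array(c["origin"]),d/np.linalg.norm(d)
def plane(c,u,v,z):
    o,d=ray(c,u,v); return o+d*(z-o[2])/d[2]
def tri(rs):
    A=sum(np.eye(3)-np.outer(d,d) for o,d in rs); b=sum((np.eye(3)-np.outer(d,d))@o for o,d in rs)
    x=np.linalg.solve(A,b); return x,[np.linalg.norm(np.cross(x-o,d))*1e3 for o,d in rs]
def proj(c,P):
    q=R.from_rotvec(c["attitude"]).inv().apply(np.atleast_2d(P)-c["origin"]); q=q*[1,-1,-1]
    return cv2.projectPoints(q,np.zeros(3),np.zeros(3),c["intrinsics"],np.array(c["D"]))[0][:,0]
def snap(n,tag):
    from station import camera
    c=camera(n); cv2.imwrite(f"pics/{tag}.png",c["image"][:,:,::-1]); pickle.dump(c,open(f"pics/{tag}.pkl","wb")); return c
E
python3 - <<'E'
from h import *
np.set_printoptions(precision=4,suppress=True)
g={"scene0":[(280,185),(304,191),(330,200),(359,210)],"side0":[(281,190),(294,206),(308,224),(322,241)]}
res={}
for n in g:
    c=load(n); im=c["image"]; gr=cv2.GaussianBlur(im.min(2),(3,3),0)
    for u,v in g[n]:
        x0,y0=u-12,v-12; p=gr[y0:v+13,x0:u+13]
        big=cv2.resize(p,None,fx=6,fy=6,interpolation=cv2.INTER_CUBIC)
        best=cv2.HoughCircles(big,cv2.HOUGH_GRADIENT_ALT if 0 else cv2.HOUGH_GRADIENT,1.5,60,param1=120,param2=12,minRadius=22,maxRadius=50)
        b=best[0][0]; uv=((b[0]+.5)/6-.5+x0,(b[1]+.5)/6-.5+y0); res.setdefault(n,[]).append(uv)
        print(n,np.array(uv),b[2]/6, plane(c,*uv,0.130))
H=[]
for a,b in zip(res["scene0"],res["side0"]):
    x,e=tri([ray(load("scene0"),*a),ray(load("side0"),*b)]); H.append(x);print("tri",x,e)
H=np.array(H);print(np.diff(H,axis=0),np.linalg.norm(np.diff(H,axis=0)[:,:2],axis=1))
a=cv2.resize(load("scene0")["image"][150:300,170:430,::-1],None,fx=3,fy=3);cv2.imwrite("pics/c1.png",a)
a=cv2.resize(load("side0")["image"][150:320,170:430,::-1],None,fx=3,fy=3);cv2.imwrite("pics/c2.png",a)
E
```

```text
scene0 [280.2083 183.2083] 5.3166666 [0.5381 0.0952 0.13  ]
scene0 [305.7083 192.9583] 7.8916664 [0.5489 0.0246 0.13  ]Traceback (most recent call last):
  File "<stdin>", line 11, in <module>
TypeError: 'NoneType' object is not subscriptable
```

```bash
cat > m.py <<'E'
from h import *
np.set_printoptions(precision=4,suppress=True)
def head(c,u,v,thr=105):
    im=c["image"].astype(np.float32); x0,y0=u-13,v-13
    p=im[y0:v+14,x0:u+14]; big=cv2.resize(p,None,fx=8,fy=8,interpolation=cv2.INTER_CUBIC)
    m=(big.min(2)>thr).astype(np.uint8)
    m=cv2.morphologyEx(m,cv2.MORPH_CLOSE,np.ones((15,15),np.uint8))
    d=cv2.distanceTransform(m,cv2.DIST_L2,5)
    op=(cv2.getStructuringElement(cv2.MORPH_ELLIPSE,(71,71))); o=cv2.morphologyEx(m,cv2.MORPH_OPEN,op)
    n,l,s,ce=cv2.connectedComponentsWithStats(o)
    if n<2: return None
    k=1+np.argmin(np.linalg.norm(ce[1:]-108,axis=1)); cx,cy=ce[k]
    return ((cx+.5)/8-.5+x0,(cy+.5)/8-.5+y0), np.sqrt(s[k,4]/np.pi)/8
E
python3 - <<'E'
from m import *
g={"scene0":[(280,185),(304,191),(330,200),(359,210)],"side0":[(281,190),(294,206),(308,224),(322,241)]}
for n in g:
    c=load(n)
    for p in g[n]: print(n,p,[head(c,*p,t) for t in (105,130)])
a=cv2.resize(load("scene0")["image"][150:300,170:430,::-1],None,fx=3,fy=3);cv2.imwrite("pics/c1.png",a)
a=cv2.resize(load("side0")["image"][150:320,170:430,::-1],None,fx=3,fy=3);cv2.imwrite("pics/c2.png",a)
E
```

```text
scene0 (280, 185) [((np.float64(291.2936167747915), np.float64(194.90239805375347)), np.float64(3.2761275119811337)), None]
scene0 (304, 191) [((np.float64(313.3617820385126), np.float64(191.88738794820716)), np.float64(5.473656733578504)), None]
scene0 (330, 200) [((np.float64(329.70906532872795), np.float64(196.94961886612674)), np.float64(9.13873932156247)), None]
scene0 (359, 210) [((np.float64(354.1191816230979), np.float64(208.30116562621927)), np.float64(11.290401331780236)), ((np.float64(348.67356733524355), np.float64(219.52707736389684)), np.float64(4.1662736325114125))]
side0 (281, 190) [((np.float64(274.02967773663505), np.float64(189.13976799352002)), np.float64(10.366024047188365)), None]
side0 (294, 206) [((np.float64(298.8319648050034), np.float64(204.47145510496753)), np.float64(11.173722712848225)), None]
side0 (308, 224) [((np.float64(304.81363474165), np.float64(218.53286825578076)), np.float64(9.333405776186664)), ((np.float64(307.54259285312327), np.float64(220.54069358469332)), np.float64(5.149195937300837))]
side0 (322, 241) [((np.float64(321.83430772405256), np.float64(238.83314705275467)), np.float64(12.02589320386709)), ((np.float64(322.56361588692346), np.float64(239.28894238717143)), np.float64(5.485002993284493))]
```

View pics/c1.png

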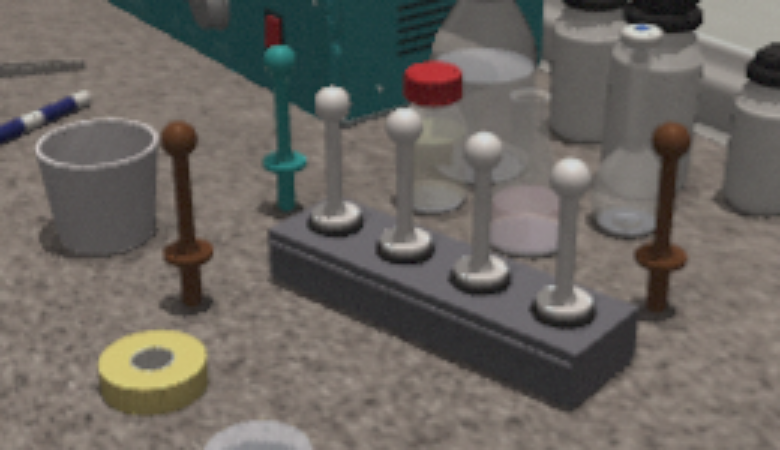

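View pics/c2.png

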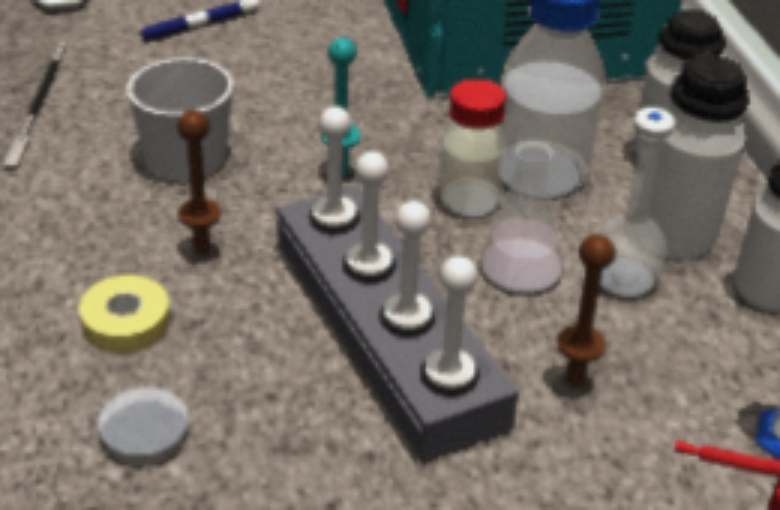

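Four white pegs in a row in the grey stand are clear; crop pixels below. Now triangulate heads, flanges, pot rim, and nearby tall obstacles.

```bash
python3 - <<'E'
from m import *
from scipy.spatial.transform import Rotation as R
S,D=load("scene0"),load("side0")
f=lambda p,o:(p[0]/3-.33+o[0],p[1]/3-.33+o[1])
hs=[(332,104),(404,126),(484,150),(571,177)]; hd=[(335,122),(372,166),(413,217),(459,273)]
fs=[(335,214),(406,241),(482,269),(565,301)]; fd=[(335,211),(369,258),(408,310),(450,367)]
A=[];B=[]
for a,b in zip(hs,hd):
    x,e=tri([ray(S,*f(a,(170,150))),ray(D,*f(b,(170,150)))]);A.append(x);print("head",x,e)
for a,b in zip(fs,fd):
    x,e=tri([ray(S,*f(a,(170,150))),ray(D,*f(b,(170,150)))]);B.append(x);print("flange(~.048)",x,e, plane(S,*f(a,(170,150)),.049),plane(D,*f(b,(170,150)),.049))
A=np.array(A);B=np.array(B)
for X in(A,B):
    v=np.polyfit([93,31,-31,-93],X[:,:2],1)*1;print("axis/m",v[0]*1000,np.linalg.norm(v[0])*1000,"centre",v[1],"yaw of own y",np.degrees(np.arctan2(v[0][1],v[0][0])))
def q(name,a,b): print(name,*tri([ray(S,*a),ray(D,*b)]))
q("bigbottle cap",(320,15),(384,18)); q("bottle2 cap",(286,35),(362,22))
q("teal box near corner top",(272,178-27),(318,140)); q("turq head",(263.5,169),(284,167))
q("brown1 head",(229.5,196.3),(234.3,191.3));q("brown2 head",(393,197),(369,233))
q("redcap",(314.5,178),(329,183)); q("blue cap",(333,138),(358,149))
q("erl top",f((530,95),(170,150)),f((535,150),(170,150)))
# pot rim centre
for nm,c,p in(("S",S,f((99,143),(170,150))),("D",D,f((181,88),(170,150)))): print("pot rim",nm,plane(c,*p,.075))
for nm,c,p in(("tape S",S,f((153,360),(170,150))),("tape D",D,f((124,303),(170,150))),("petri D",D,f((144,408),(170,150)))): print(nm,plane(c,*p,.019))
r=R.from_rotvec([-5.35748646e-01, -3.09526322e+00,  1.71493739e-03]);print(r.as_matrix())
E
```

```text
head [0.5367 0.094  0.1292] [np.float64(1.1218565615926142), np.float64(1.1218565615925824)]
head [0.552  0.0345 0.1297] [np.float64(1.3654599438492834), np.float64(1.365459943849227)]
head [ 0.5664 -0.0275  0.1308] [np.float64(1.102714450886011), np.float64(1.102714450886029)]
head [ 0.5817 -0.0875  0.1308] [np.float64(0.9299694934575431), np.float64(0.9299694934574512)]
flange(~.048) [0.537  0.0941 0.0464] [np.float64(0.4988011378009594), np.float64(0.498801137800973)] [0.534  0.0889 0.049 ] [0.5363 0.0916 0.049 ]
flange(~.048) [0.5509 0.0313 0.0482] [np.float64(1.2127138607899421), np.float64(1.2127138607901393)] [0.5495 0.028  0.049 ] [0.5506 0.0321 0.049 ]
flange(~.048) [ 0.5661 -0.0291  0.0488] [np.float64(0.935431840714943), np.float64(0.9354318407150682)] [ 0.5654 -0.0308  0.049 ] [ 0.566 -0.028  0.049]
flange(~.048) [ 0.5807 -0.0892  0.049 ] [np.float64(1.1450854518332956), np.float64(1.1450854518333093)] [ 0.5801 -0.0909  0.049 ] [ 0.5807 -0.0876  0.049 ]
axis/m [-0.241   0.9784] 1.0076664262059865 centre [0.5592 0.0034] yaw of own y 103.83859158028483
axis/m [-0.2358  0.98
[... 519 characters left out ...]
1218] [np.float64(1.4097545893146801), np.float64(1.4097545893146994)]
brown2 head [ 0.6816 -0.071   0.1206] [np.float64(1.2481404640111422), np.float64(1.2481404640111882)]
redcap [0.6645 0.1488 0.0967] [np.float64(2.766545736378023), np.float64(2.76654573637817)]
blue cap [0.7368 0.1721 0.1707] [np.float64(1.9888122021805323), np.float64(1.9888122021805903)]
erl top [0.6806 0.058  0.1115] [np.float64(0.7088898689311307), np.float64(0.7088898689311445)]
pot rim S [0.4321 0.2448 0.075 ]
pot rim D [0.4331 0.2473 0.075 ]
tape S [0.368  0.0423 0.019 ]
tape D [0.3689 0.0483 0.019 ]
petri D [ 0.3762 -0.06    0.019 ]
[[-0.9418  0.3361 -0.0005]
 [ 0.3361  0.9418 -0.001 ]
 [ 0.0001 -0.0011 -1.    ]]
```

```bash
cat > plan.py <<'E'
from m import *
from station import sense
def plan(tgt,yaw=13.7,n=8,s=None):
    """rows to go straight to tgt with tool y at world yaw deg"""
    s=s or sense(); M=R.from_rotvec(s["eef_rot"]).as_matrix(); p=s["ee_pos"]
    yy=np.degrees(np.arctan2(M[1,1],M[0,1])); roll=((yy-yaw+90)%180)-90 if 0 else yy-yaw
    d=np.array(tgt)-p; rows=[]
    for i in range(n):
        Mi=M@R.from_rotvec([0,0,np.radians(roll*i/n)]).as_matrix()
        rows.append(np.r_[Mi.T@d/n*1000,roll/n])
    print("pos",p,"yaw",yy,"F",s["wrist_force"],"gap",s["finger_gap"],"t",s["clock"]); print(np.round(rows,1))
    print("sum (no-turn)",M.T@d*1000)
E
python3 -c "
from plan import *
plan((.537,.0928,.236),n=11)"
```

```text
pos [0.21   0.5885 0.2362] yaw 70.35848591662769 F [ 0.0927 -0.2745 -0.3671] gap 0.09479439381206564 t 0.15
[[-43.1 -32.5   0.    5.2]
 [-45.9 -28.4   0.    5.2]
 [-48.3 -24.2   0.    5.2]
 [-50.2 -19.8   0.    5.2]
 [-51.8 -15.2   0.    5.2]
 [-53.  -10.5   0.    5.2]
 [-53.7  -5.7   0.    5.2]
 [-54.   -0.8   0.    5.2]
 [-53.8   4.    0.    5.2]
 [-53.3   8.8   0.    5.2]
 [-52.3  13.6   0.    5.2]]
sum (no-turn) [-474.6079 -356.9595    0.445 ]
```

Emit:
jog_arm(motion=[[-43,-32.5,0,5.2],[-46,-28.5,0,5.2],[-48,-24,0,5.2],[-50,-20,0,5.2],[-52,-15,0,5.2],[-53,-10.5,0,5.2],[-53.5,-5.5,0,5.2],[-54,-1,0,5.2]], grip=56)

```text
clock: 1.15
ee_pos: [0.4472, 0.2261, 0.2366]
eef_rot: [-1.604, -2.701, -0.0]
wrist_force: [-0.4, 0.5, 0.0]
finger_gap: 0.0561
```

Emit:
jog_arm(motion=[[-54,4,0,5.2],[-53,9,0,5.2],[-52,13.5,0,5.2],[0,0,0,0],[0,0,0,0],[0,0,0,0],[0,0,0,0],[0,0,0,0]])

```text
clock: 2.15
ee_pos: [0.5344, 0.0928, 0.2368]
eef_rot: [1.951, 2.462, 0.0]
wrist_force: [-0.5, 0.7, -0.7]
finger_gap: 0.0557
```

```bash
python3 -c "
from plan import *
plan((.537,.0928,.133),n=4)
snap('wrist','w1')"
```

```text
pos [0.5344 0.0928 0.2368] yaw 13.220051520417506 F [-0.493   0.7102 -0.6504] gap 0.055732700175323516 t 2.15
[[-0.1  0.6 25.9 -0.1]
 [-0.2  0.6 25.9 -0.1]
 [-0.2  0.6 25.9 -0.1]
 [-0.2  0.6 25.9 -0.1]]
sum (no-turn) [ -0.5986   2.505  103.7527]
```

View pics/w1.png

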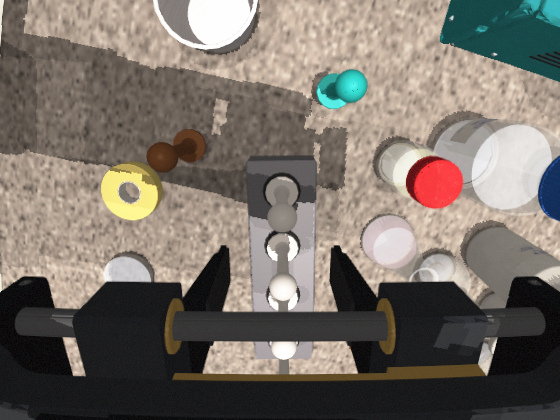

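Wrist view: pegs in a row, heads at (282,217), (283,288), (284,348); the fingers straddle the row. Check these against the earlier fix.

```bash
python3 -c "
from plan import *
c=load('w1')
for p in((282,217),(283,288),(284,348)): print(plane(c,*p,.13))
print(proj(c,[[.537,.0928,.13],[.5516,.0326,.13],[.5663,-.0276,.13]]))"
```

```text
[0.5373 0.0948 0.13  ]
[0.5529 0.0324 0.13  ]
[ 0.5685 -0.0289  0.13  ]
[[281.104  219.1926]
 [281.5543 287.4625]
 [282.0419 346.4877]]
```

Emit:
jog_arm(motion=[[-1,2.5,26,0],[0,0,26,0],[0,0,26,0],[0,0,25.5,0],[0,0,0,0],[0,0,0,0],[0,0,0,0],[0,0,0,0]])

```text
clock: 3.2
ee_pos: [0.5375, 0.0918, 0.1339]
eef_rot: [1.952, 2.461, 0.001]
wrist_force: [-0.2, -0.5, -0.6]
finger_gap: 0.0558
```

```bash
python3 -c "
from plan import *
plan((.537,.0933,.133),n=4)
snap('side','s1');snap('scene','c3')
a=cv2.imread('pics/s1.png')[150:290,200:400];b=cv2.imread('pics/c3.png')[150:290,200:400]
cv2.imwrite('pics/j1.png',cv2.resize(np.hstack([a,b]),None,fx=2,fy=2))"
```

```text
pos [0.5375 0.0918 0.1339] yaw 13.159416329047943 F [-0.2477 -0.4681 -0.5647] gap 0.05581655966587188 t 3.2
[[ 0.4 -0.   0.2 -0.1]
 [ 0.4 -0.   0.2 -0.1]
 [ 0.4 -0.   0.2 -0.1]
 [ 0.4 -0.   0.2 -0.1]]
sum (no-turn) [ 1.5346 -0.1726  0.8794]
```

View pics/j1.png

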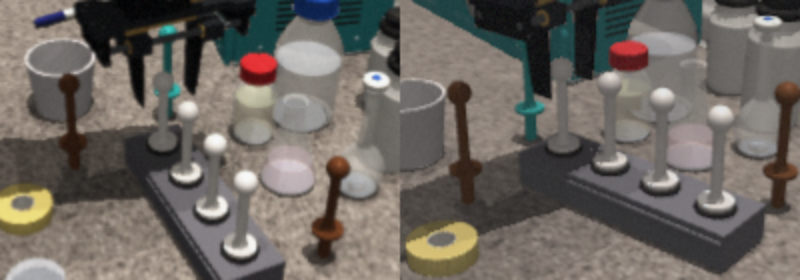

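The first peg's head is between the open fingers in both views. Next I close gently and rock along the jaw axis.

Emit:
jog_arm(motion=[[1.5,0,0.5,0],[0,0,0,0],[0,0,0,0],[0,0,0,0],[0,0,0,0],[0,0,0,0],[0,0,0,0],[0,0,0,0]], grip=20, newtons=5)

```text
clock: 4.3
ee_pos: [0.5369, 0.0933, 0.1326]
eef_rot: [-1.952, -2.461, -0.0]
wrist_force: [-1.1, 0.4, 1.4]
finger_gap: 0.0233
```

Emit:
jog_arm(motion=[[0,2,0,0],[0,2,0,0],[0,0,0,0],[0,0,0,0],[0,0,0,0],[0,0,0,0],[0,0,0,0],[0,0,0,0]])

```text
clock: 5.3
ee_pos: [0.5404, 0.0942, 0.1326]
eef_rot: [-1.952, -2.461, 0.001]
wrist_force: [-4.7, -0.8, 4.0]
finger_gap: 0.0236
```

Emit:
jog_arm(motion=[[0,-4,0,0],[0,-4,0,0],[0,0,0,0],[0,0,0,0],[0,0,0,0],[0,0,0,0],[0,0,0,0],[0,0,0,0]])

```text
clock: 6.3
ee_pos: [0.5332, 0.0924, 0.1328]
eef_rot: [1.952, 2.461, 0.001]
wrist_force: [2.9, 0.7, 4.9]
finger_gap: 0.0232
```

Emit:
jog_arm(motion=[[0,4,0,0],[0,0,0,0],[0,0,0,0],[0,0,0,0],[0,0,0,0],[0,0,0,0],[0,0,0,0],[0,0,0,0]])

```text
clock: 7.3
ee_pos: [0.5363, 0.0932, 0.1325]
eef_rot: [-1.951, -2.461, 0.002]
wrist_force: [0.2, -0.1, 4.9]
finger_gap: 0.0234
```

Peg 1 resists: about 7.6 N over a 7 mm swing, and it springs back, so it is firm. Open and slide along the row to peg 2, with the heads passing between the open jaws.

Emit:
jog_arm(motion=[[0,0,0,0],[0,0,0,0],[0,0,0,0],[-16,0,0,0],[-16,0,0,0],[-16,0,0,0],[-14,0,0,0],[0,0,0,0]], grip=50)

```text
clock: 8.3
ee_pos: [0.5513, 0.0317, 0.1326]
eef_rot: [-1.954, -2.46, -0.0]
wrist_force: [0.2, 1.6, 0.4]
finger_gap: 0.0502
```

```bash
python3 -c "
from plan import *
plan((.552,.0328,.1325),n=1)"
```

```text
pos [0.5513 0.0317 0.1326] yaw 13.058774366170661 F [0.2108 1.5654 0.3559] gap 0.050238817745825094 t 8.3
[[ 0.9  1.   0.1 -0.6]]
sum (no-turn) [0.8896 0.9587 0.0802]
```

Emit:
jog_arm(motion=[[1,0.5,0,0],[0,0,0,0],[0,0,0,0],[0,0,0,0],[0,0,0,0],[0,0,0,0],[0,0,0,0],[0,0,0,0]], grip=20, newtons=5)

```text
clock: 9.3
ee_pos: [0.5513, 0.034, 0.1326]
eef_rot: [-1.952, -2.461, -0.0]
wrist_force: [0.3, 0.6, -0.3]
finger_gap: 0.0232
```

Emit:
jog_arm(motion=[[0,2,0,0],[0,2,0,0],[0,0,0,0],[0,0,0,0],[0,0,0,0],[0,0,0,0],[0,0,0,0],[0,0,0,0]])

```text
clock: 10.3
ee_pos: [0.5552, 0.0349, 0.1326]
eef_rot: [-1.952, -2.461, -0.0]
wrist_force: [-0.7, -0.2, 0.8]
finger_gap: 0.0231
```

Emit:
jog_arm(motion=[[0,-4,0,0],[0,-4,0,0],[0,0,0,0],[0,0,0,0],[0,0,0,0],[0,0,0,0],[0,0,0,0],[0,0,0,0]])

```text
clock: 11.3
ee_pos: [0.5475, 0.0331, 0.1327]
eef_rot: [1.952, 2.461, 0.0]
wrist_force: [-0.1, 0.0, 3.0]
finger_gap: 0.0237
```

Peg 2 shows less than 1 N over ±4 mm, so it is the loose one. Recentre, firm up the grip, and lift 2 mm to check before pulling.

Emit:
jog_arm(motion=[[0,2,0,0],[0,2,0,0],[0,0,0,0],[0,0,0,0],[0,0,-1,0],[0,0,-1,0],[0,0,0,0],[0,0,0,0]], newtons=15, grip=15)

```text
clock: 12.3
ee_pos: [0.5513, 0.034, 0.1346]
eef_rot: [-1.952, -2.461, -0.0]
wrist_force: [0.8, -0.1, -1.3]
finger_gap: 0.0228
```

Emit:
jog_arm(motion=[[0,0,-10,0],[0,0,-15,0],[0,0,-20,0],[0,0,-25,0],[0,0,-30,0],[0,0,-30,0],[0,0,-20,0],[0,0,0,0]])

```text
clock: 13.3
ee_pos: [0.5516, 0.034, 0.2868]
eef_rot: [1.95, 2.459, 0.003]
wrist_force: [0.6, 0.5, -1.0]
finger_gap: 0.0229
```

```bash
python3 -c "
from plan import *
plan((.433,.246,.285),yaw=13.2,n=7)
snap('side','s2');snap('scene','c4')
a=cv2.imread('pics/s2.png')[80:290,180:400];b=cv2.imread('pics/c4.png')[80:290,180:400]
cv2.imwrite('pics/j2.png',cv2.resize(np.hstack([a,b]),None,fx=1.8,fy=1.8))"
```

```text
pos [0.5516 0.034  0.2868] yaw 13.160692567073784 F [ 0.5682  0.4832 -0.9563] gap 0.022878247649935856 t 13.3
[[33.3 -9.6  0.2 -0. ]
 [33.3 -9.6  0.2 -0. ]
 [33.4 -9.6  0.2 -0. ]
 [33.4 -9.6  0.2 -0. ]
 [33.4 -9.6  0.2 -0. ]
 [33.4 -9.6  0.2 -0. ]
 [33.4 -9.6  0.2 -0. ]]
sum (no-turn) [233.4403 -67.2167   1.2937]
```

View pics/j2.png

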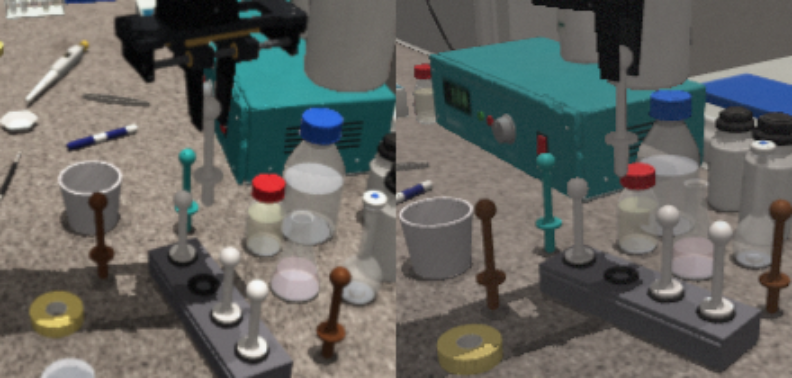

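The peg hangs vertical and clear, its socket is empty, and the other three stand. Now travel over the pot.

Emit:
jog_arm(motion=[[20,-6,0,0],[35,-10,0,0],[42,-12,0,0],[45,-13,0,0],[42,-12,0,0],[30,-9,0,0],[14,-4,0,0],[5,-1,0,0]])

```text
clock: 14.4
ee_pos: [0.4325, 0.2461, 0.2843]
eef_rot: [-1.951, -2.462, 0.001]
wrist_force: [0.5, 0.8, -0.9]
finger_gap: 0.0226
```

Emit:
jog_arm(motion=[[0,0,15,0],[0,0,15,0],[0,0,10,0],[0,0,5,0],[0,0,0,0],[0,0,0,0],[0,0,0,0],[0,0,0,0]])

```text
clock: 15.4
ee_pos: [0.433, 0.2457, 0.2399]
eef_rot: [1.952, 2.461, 0.001]
wrist_force: [0.4, 0.2, -0.9]
finger_gap: 0.023
```

```bash
python3 -c "
from plan import *
plan((.433,.246,.14),yaw=13.2,n=8)
snap('side','s3');snap('scene','c5');snap('wrist','w3')
a=cv2.imread('pics/s3.png')[80:270,150:350];b=cv2.imread('pics/c5.png')[80:270,130:330]
cv2.imwrite('pics/j3.png',cv2.resize(np.hstack([a,b]),None,fx=2,fy=2))"
```

```text
pos [0.433  0.2457 0.2399] yaw 13.162579197554336 F [ 0.4125  0.1565 -0.9121] gap 0.023034537026414864 t 15.4
[[ 0.  -0.  12.5 -0. ]
 [ 0.  -0.  12.5 -0. ]
 [ 0.  -0.  12.5 -0. ]
 [ 0.  -0.  12.5 -0. ]
 [ 0.  -0.  12.5 -0. ]
 [ 0.  -0.  12.5 -0. ]
 [ 0.  -0.  12.5 -0. ]
 [ 0.  -0.  12.5 -0. ]]
sum (no-turn) [ 0.3014 -0.0301 99.8732]
```

View pics/j3.png

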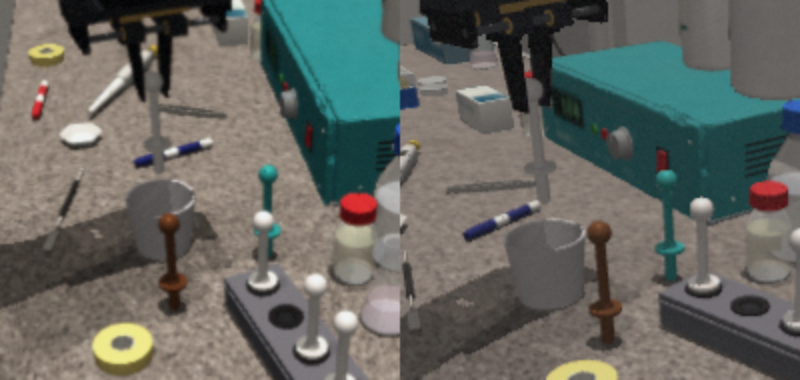

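View pics/w3.png

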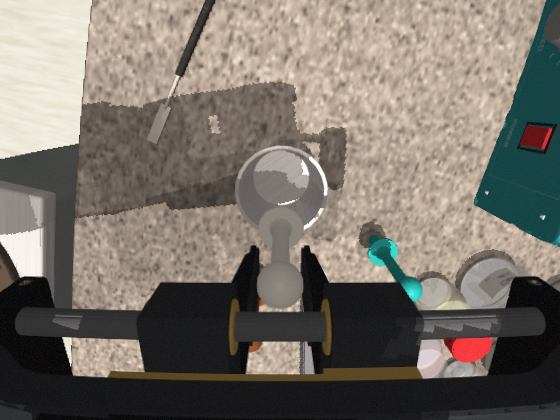

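The peg hangs over the pot; foot at scene (200,179) and side (230,164), pot rim in the wrist view centred at about (282,190).

```bash
python3 -c "
from plan import *
print(tri([ray(load('c5'),200.8,179.5),ray(load('s3'),229.7,164.5)]))
c=load('w3')
print(plane(c,282,190,.075)); print(plane(c,236,188,.075),plane(c,327,191,.075),plane(c,283,145,.075),)
print(proj(c,[[.433,.246,.075]]))"
```

```text
(array([0.4355, 0.2526, 0.1139]), [np.float64(0.36502538758471026), np.float64(0.36502538758473474)])
[0.4345 0.2557 0.075 ]
[0.3911 0.2477 0.075 ] [0.4768 0.2646 0.075 ] [0.4256 0.2975 0.075 ]
[[278.2008 199.1896]]
```

Emit:
jog_arm(motion=[[5,0,5,0],[0,0,15,0],[0,0,18,0],[0,0,18,0],[0,0,18,0],[0,0,15,0],[0,0,10,0],[0,0,5,0]])

```text
clock: 16.55
ee_pos: [0.4318, 0.2505, 0.135]
eef_rot: [-1.952, -2.461, 0.001]
wrist_force: [-0.1, -0.2, -0.1]
finger_gap: 0.0227
```

```bash
python3 -c "
from plan import *
plan((.433,.246,.134),yaw=13.2,n=8)
snap('side','s4');snap('scene','c6')
a=cv2.imread('pics/s4.png')[80:270,150:350];b=cv2.imread('pics/c6.png')[80:270,130:330]
cv2.imwrite('pics/j4.png',cv2.resize(np.hstack([a,b]),None,fx=2,fy=2))"
```

```text
pos [0.4318 0.2505 0.135 ] yaw 13.159546508274568 F [-0.1303 -0.1639 -0.1468] gap 0.022744268553896684 t 16.55
[[-0.6  0.   0.1 -0. ]
 [-0.6  0.   0.1 -0. ]
 [-0.6  0.   0.1 -0. ]
 [-0.6  0.   0.1 -0. ]
 [-0.6  0.   0.1 -0. ]
 [-0.6  0.   0.1 -0. ]
 [-0.6  0.   0.1 -0. ]
 [-0.6  0.   0.1 -0. ]]
sum (no-turn) [-4.639   0.1388  0.9918]
```

View pics/j4.png

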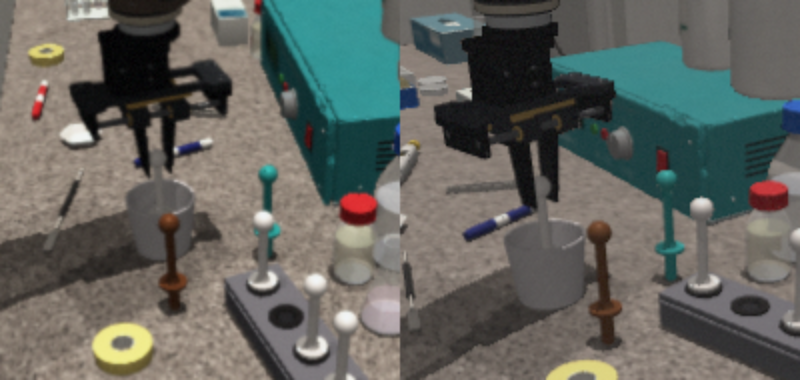

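The peg is inside the pot with its foot at the floor (the weight has come off the wrist). Release and rise.

Emit:
jog_arm(motion=[[0,0,2,0],[0,0,0,0],[0,0,0,0],[0,0,0,0],[0,0,0,0],[0,0,0,0],[0,0,0,0],[0,0,0,0]], grip=90)

```text
clock: 17.65
ee_pos: [0.4319, 0.2505, 0.1336]
eef_rot: [-1.952, -2.461, -0.0]
wrist_force: [-0.7, 0.5, 0.2]
finger_gap: 0.0895
```

```bash
python3 -c "
from plan import *
snap('side','s5');snap('scene','c7');snap('wrist','w5')
a=cv2.imread('pics/s5.png')[80:270,150:350];b=cv2.imread('pics/c7.png')[80:270,130:330]
cv2.imwrite('pics/j5.png',cv2.resize(np.hstack([a,b]),None,fx=2,fy=2))"
```

```text
(no output)
```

View pics/j5.png

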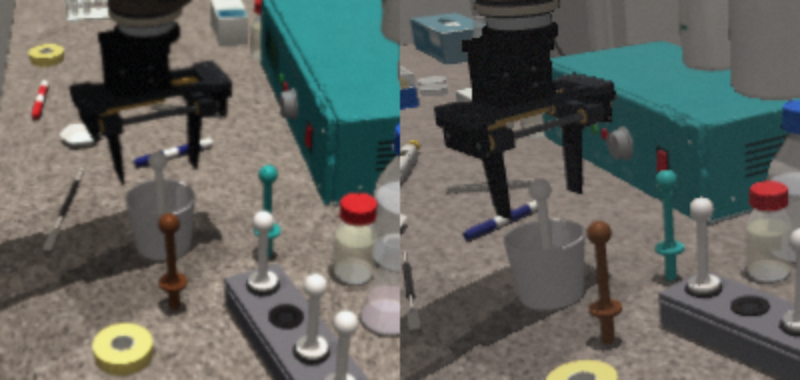

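View pics/w5.png

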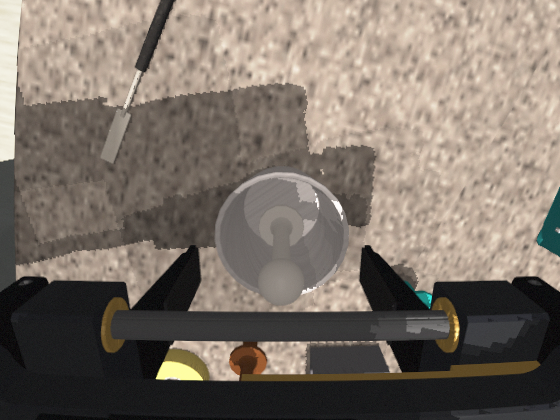

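The peg stands free in the pot, nearly upright, between the wide-open fingers. Rise slowly and let it settle.

Emit:
jog_arm(motion=[[0,0,-8,0],[0,0,-15,0],[0,0,-20,0],[0,0,-25,0],[0,0,-30,0],[0,0,-25,0],[0,0,-20,0],[0,0,0,0]])

```text
clock: 18.8
ee_pos: [0.4322, 0.2506, 0.2786]
eef_rot: [1.951, 2.46, 0.005]
wrist_force: [-0.4, 0.4, -0.4]
finger_gap: 0.0905
```

Emit:
jog_arm(motion=[[0,0,0,0],[0,0,0,0],[0,0,0,0],[0,0,0,0],[0,0,0,0],[0,0,0,0],[0,0,0,0],[0,0,0,0]])

```text
clock: 19.8
ee_pos: [0.4319, 0.2505, 0.2766]
eef_rot: [-1.952, -2.461, -0.0]
wrist_force: [-0.3, -0.2, 0.5]
finger_gap: 0.0901
```

```bash
python3 -c "
from plan import *
snap('side','s6');snap('scene','c8')
a=cv2.imread('pics/s6.png')[110:310,150:350];b=cv2.imread('pics/c8.png')[110:310,170:390]
cv2.imwrite('pics/j6.png',cv2.resize(np.hstack([a,b]),None,fx=1.9,fy=1.9))
# head shift check by template matching, firm pegs
for n0,n1,ps in (('scene0','c8',[(280,185),(331,200),(360,209)]),('side0','s6',[(281,190),(308,222),(323,241)])):
    A=load(n0)['image'];B=load(n1)['image']
    for u,v in ps:
        A1=cv2.resize(A[v-9:v+10,u-9:u+10],None,fx=4,fy=4,interpolation=2);B1=cv2.resize(B[v-14:v+15,u-14:u+15],None,fx=4,fy=4,interpolation=2)
        r=cv2.matchTemplate(B1,A1,cv2.TM_CCOEFF_NORMED);_,s,_,l=cv2.minMaxLoc(r);print(n1,(u,v),'shift px',(l[0]-20)/4,(l[1]-20)/4,round(s,3))
plan((.433,.246,.134),n=1)"
```

```text
c8 (280, 185) shift px 0.0 0.0 0.999
c8 (331, 200) shift px 0.0 0.0 0.998
c8 (360, 209) shift px 0.0 0.0 0.999
s6 (281, 190) shift px 0.0 0.0 0.991
s6 (308, 222) shift px 0.0 0.0 0.999
s6 (323, 241) shift px 0.0 0.0 0.999
pos [0.4319 0.2505 0.2767] yaw 13.15743309130817 F [-0.3185 -0.2736 -0.5041] gap 0.09006103927072277 t 19.9
[[ -4.7   0.  142.7  -0.5]]
sum (no-turn) [ -4.658    0.0431 142.6517]
```

View pics/j6.png

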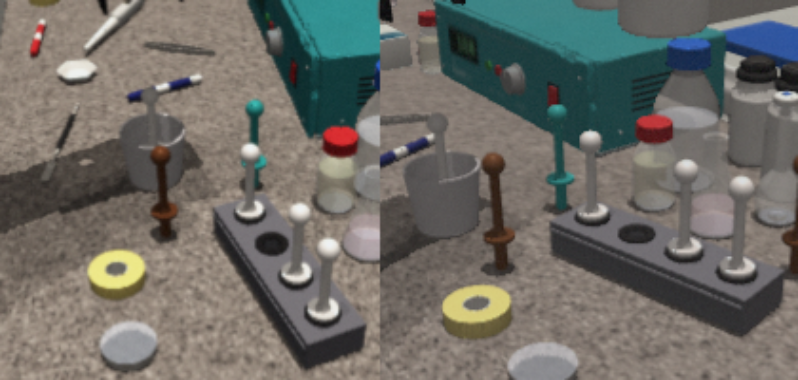

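The peg stands in the pot with its head above the rim, the three firm heads are unshifted, and the bystanders are in place. Handing in.

```bash
python3 -c "
from station import *
print(hand_in())"
```

```text
the job is handed in; nothing more can be done
None
```

The loose peg is standing foot down in the pot, and I handed the job in at about 20 s of the 58 s allowed. `hand_in()` gives no verdict.

- **Finding it:** I rocked the first peg, at the pot end of the row, about ±3.6 mm. It resisted with about 3–4 N each way and sprang back, so it is firm. The second peg gave less than 1 N over ±4 mm, so it was the loose one. I did not test the other two.
- **Moving it:** A 2 mm test lift met no resistance, so I drew the peg out, lowered it into the pot and released it. I then raised the gripper about 14 cm clear of it.
- **Last checks:** The peg's head is above the rim and the pot is upright. The three firm heads show no shift in either fixed view. By eye, the dish, tape, flask and bottle had not moved.
- **Disagreement:** The wrist camera put the pot centre about 9 mm further in y than the two fixed cameras did. I aimed in between, and the peg went in without touching the pot's wall.

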